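# Fit the missing intake filter to the airbrush compressor

## Robot

A 7-joint arm with a two-finger parallel gripper is mounted at the origin on the work surface. World frame = base frame: x ahead of the robot, y to its left, z up, the work surface at z = 0. Lengths are in mm, angles in rad, forces in N, time in s.
With the tool pointing down it reaches from about 350 to 900 mm from the base axis. Payload 8.1 kg.
Tool frame: the origin (TCP) lies at the very end of the fingers, on their centre line; the grasp point (between the pads) lies 19 mm behind it; z points along the fingers, y is the line along which they close (so a half turn about z gives the same grasp; the last joint's range is limited). The gripper opens to 85 mm and grips with 20 to 120 N. Pads are 22 mm wide; open, the fingers measure 114 mm over their backs; the gripper's body (76 mm by 85 mm) begins 54 mm behind the grasp point. The pads swing forward as they close: fully open they stand 13 mm farther back than shut.
Start: joints at [-1.421, 0.434, 0.025, 1.573, -0.012, 1.134, -0.075], TCP at [156.349, 605.141, 231.323] pointing down, gripper open.
Joint ranges: [-2.62, 2.62], [-0.44, 2.09], [-1.27, 1.32], [0.08, 2.57], [-1.32, 4.46], [0.12, 2], [-2.74, 2.74]. Speed limits (rad/s): [2.22, 2.22, 3.01, 3.01, 3.14, 3.14, 3.14].

## Interface

Orientations are given as [roll, pitch, yaw] about the fixed x, y, z axes, in that order (R = Rz(yaw) Ry(pitch) Rx(roll)).
In Python, from plant import observe, camera, camera_model, finish_job gives the robot as it stands.
- The arm moves only by the tool send_rows, never from a script. Its argument "deltas" is one flat list of numbers, 4 for each row, row after row: the shift along the tool's x, y, z in mm, then the turn about the tool's z in degrees. In form: [dx, dy, dz, roll, dx, dy, dz, roll, ...]. A call has 1 to 5 rows; each row shifts and turns the commanded pose from where the row before left it, along the tool's axes as they then stand; what a row does not reach is not made up. A row lasts 1/10 s, in which the tool goes at most 50 mm and 8.59 degrees, less where a joint would pass 70% of its speed; a pose out of reach is approached as far as the arm can. A call is refused whole if a number of a shift passes 50 or a number of a turn 8.59, either way. A call with a gripper value outside its range is refused whole. "gripper" is the closure in counts, from 0 (fully open) to 255 (shut), set as the call begins (left out, the last holds). The fingers move at their own pace and stop on an object; the grip force is fixed at half the most. Time passes only in rows, so rows that do not move let the fingers close. It gives the time, the measured TCP pose, the force, the opening and the grip force at its end, in the units of the state.
- observe(): the state, without advancing time (a new reading comes with each control period).
- camera(name): name is "scene" or "top" or "wrist"; returns (picture, depth): 400x640x3 uint8, blue, green, red; 400x640 float32, mm along the optical axis (not along the pixel's ray), 0 where there is no reading.
- camera_model(name): a dict with "K" (3x3 intrinsics, pixels), "world_to_cam" (4x4, takes a point from world to camera coordinates); the wrist camera has in their place "hand_eye" (4x4, takes a point from camera to tool coordinates, whose origin is the TCP and whose axes are the flange's). Camera axes: x right, y up, looking along -z (the intrinsics and any distortion apply to the point x, -y, -z); pixel columns grow to the right and rows downward; lengths in mm; the calibration is good to about 2 mm. A picture is of the moment at which its call begins: read the wrist's pose just before it. camera_model takes no time and is no camera call.
- finish_job(): hands the job in; it is judged then, once.
The state is a dict: "t": time; "joint_pos": joint angles; "joint_velocities": joint speeds; "joint_torque": joint torques, N m; "eef_pos": TCP position; "eef_rot": TCP orientation; "contact_force": force on the tool from outside, world axes, zero at the start; "moment": the same for the moment, N m; "width": opening from 0.0 (shut) to 1.0 (fully open); "grip_force": force on a finger pad.
Only numpy, scipy, OpenCV 4.12 (cv2) and the standard library are available. Lean on these libraries where they do the work, as an engineer would, in place of code of your own. Each camera call takes 0.05 s, during which the arm holds its last target. There are 200 camera calls.

## Task

One head of the twin-head airbrush compressor has lost its intake filter. Take the clean blue filter from the bench (not the old grey-brown one), set it into the head that stands open, push it down against the spring and turn it clockwise about a quarter turn to its stop. Finish while still holding it there in your grip so that the locking clip can be put on, and leave everything else on the bench alone.

Things in the scene. Friction and masses are not known exactly. Their poses are not given: they have to be found in the camera images.
- filter_grip (a point): Clean blue filter, upright on the bench, 90 g: drum 36 mm tall, 56 mm long, 40 mm wide (two flat sides 40 mm apart) over a narrower spigot. This point: on its axis, 22 mm above the drum's underside, 14 mm below its top, 39 mm above the foot. x: along the pins, the drum's long direction and the white rib on top (a half turn makes no difference); y: across the flats, the way to grip; z up.
- filter_foot (a point): Centre of the underside of the blue filter's black spigot: 40 mm in diameter, 17 mm long below the drum, chamfered at the foot. Two opposite round steel pins, 6 mm thick, stick out of it along x and -x to 26 mm from the axis, their centres 5.5 mm above this foot. Same axes as filter_grip.
- port_left (a point): Centre of the rim of the filter port on the compressor's +y head, 202 mm above the bench: upright collar, outer diameter 62 mm, bore 43 mm. x, y: the compressor's axes (x away from the robot at yaw 0, y along its motor from right to left head). Two opposite entry slots, 12 mm wide, with red marks, cut the rim; the line through them is turned +80 degrees from x (anticlockwise from above).
- port_right (a point): The same for the -y head, 176 mm from port_left; same axes, slots and sizes.
- compressor: Fixed compressor, 135 mm by 262 mm; origin on the bench under its middle, axes as the ports'. In a port, the pins pass the slots and, with the drum pushed onto the rim, clear the 7 mm lip by 1.5 mm. A channel leads clockwise to a stop; anticlockwise is blocked. After 80 degrees (pins along x; stop 2 degrees on) a notch lets the spring lift the filter 3.5 mm, locked. Both end heights are right.
- fitted_top (a point): Centre of the top of the like filter that is already fitted on one of the two heads, 37.5 mm above that head's rim. It cannot be moved. Its x is along its pins.
- seal (a joint): Travel of the orange spring-backed sealing disc inside the open port, m: 0 at rest with its top 7 mm below the rim, about 0.0065 with a filter seated up in the notches, 0.010 with the drum pushed onto the rim. The spring pushes up with 3 N at rest, 9 N seated and 12 N fully pushed in.
- old_grip (a point): The old clogged filter, grey-brown, standing on the bench: same shape as the blue one, same point and axes. To be left alone.
- primer_can: White spray can, 65 mm in diameter, 185 mm tall; origin at the centre of its foot. Bystander.
- thinner: White bottle with red cap, 58 mm in diameter, 145 mm tall; origin at the centre of its foot. Bystander.
- paint_green: Green dropper bottle, 25 mm in diameter, 76 mm tall; origin at the centre of its foot. Bystander.
- paint_purple: Purple dropper bottle, 25 mm in diameter, 76 mm tall; origin at the centre of its foot. Bystander.
- tape_roll: Blue roll of masking tape lying flat, 100 mm in diameter, 25 mm tall; origin at the centre of its underside. Bystander.
- driver: Screwdriver lying on the bench between robot and compressor, 170 mm long; origin near its middle, x along it. Bystander.

How it is judged (in metres and radians):
On the way:
1. the blue filter is pushed down into the open port with its pins through the slots (value of joint seal above 0.0075 m and (horizontal distance between filter_grip and port_left below 0.006 m or horizontal distance between filter_grip and port_right below 0.006 m) and angle between filter_grip's own z axis and vertical below 0.12 rad and angle between the x axis of filter_grip and the x axis of port_left, either way round above 1.05 rad), for 0.1 s.
At the end, for the whole second after the job is handed in: The blue filter is in the open port: upright (6 degrees) and centred within 5 mm, turned clockwise to within 11 degrees of its end, its drum within 6 mm of the rim and the sealing disc pressed in by 5 to 12 mm, at rest, and the gripper still holds it (over 3 N) (value of joint seal between 0.005 and 0.012 m and (horizontal distance between filter_grip and port_left below 0.005 m or horizontal distance between filter_grip and port_right below 0.005 m) and angle between filter_grip's own z axis and vertical below 0.1 rad and angle between the x axis of filter_grip and the x axis of port_left, either way round below 0.2 rad and z of filter_grip in the frame of port_left below 0.028 m and contact force between the fingers and new_filter above 3 N and linear speed of new_filter below 0.02 m/s); the arm keeps its last pose, push and grip.
It fails at once if the old filter is moved by more than 3 cm (distance of old_grip from where it was at the start of the episode above 0.03 m).
It fails at once if a bystander on the bench is moved by more than 3 cm or knocked over (distance of any of primer_can, thinner, paint_green, paint_purple, tape_roll, driver from where it was at the start of the episode above 0.03 m or angle between any of primer_can, thinner, paint_green, paint_purple, tape_roll's own z axis and vertical above 0.5 rad).
It also fails if it takes over 45 s, if anything falls off the work surface, if the arm or the gripper's body presses on something with over 40 N, if the wrist force passes 120 N, or if a joint passes its speed limit or range.

## Working session

There is one attempt and no reset: what is moved stays moved. The work goes in short steps, Python scripts to look and compute and a tool call to move; the robot and the scene stay as the last step left them, time stands still between calls to the robot, and variables do not carry over. Pictures are saved under pics/ and viewed, at most 10 in all, crops included, and the job is handed in when it is done.

Besides the shell and the picture viewer there is one more tool, called as name(argument=value, ...), one argument or row to a line, values as JSON. send_rows: Moves the arm, as the interface text tells. Its arguments: {"type":"object","properties":{"deltas":{"type":"array","items":{"type":"number"}},"gripper":{"type":"number"}},"required":["deltas"]}

```bash
ls; mkdir -p pics
cat > h.py <<'E'
import numpy as np, cv2, pickle
from plant import observe, camera, camera_model
from scipy.spatial.transform import Rotation as Ro
def shot(n,tag):
    s=observe(); im,d=camera(n); m=camera_model(n)
    K=np.array(m['K'],float)
    if n=='wrist':
        T=np.eye(4);T[:3,:3]=Ro.from_euler('xyz',s['eef_rot']).as_matrix();T[:3,3]=s['eef_pos']
        c2w=T@np.array(m['hand_eye'])
    else: c2w=np.linalg.inv(np.array(m['world_to_cam']))
    cv2.imwrite(f'pics/{tag}.png',im); r=dict(im=im,d=d,K=K,c2w=c2w,m=m); pickle.dump(r,open(f'pics/{tag}.pkl','wb')); return r
def load(tag): return pickle.load(open(f'pics/{tag}.pkl','rb'))
def ray(r,uv):
    uv=np.array(uv,float).reshape(-1,1,2)
    dist=None
    for k in r['m']:
        if 'dist' in k: dist=np.array(r['m'][k],float)
    p=cv2.undistortPoints(uv,r['K'],dist)[:,0]
    d=np.c_[p[:,0],-p[:,1],-np.ones(len(p))]
    return r['c2w'][:3,3], d@r['c2w'][:3,:3].T
def onz(r,uv,z):
    o,d=ray(r,uv); return o+d*((z-o[2])/d[:,2])[:,None]
def dep(r,uv):
    o,d=ray(r,uv); uv=np.array(uv).reshape(-1,2).astype(int)
    return o+d*r['d'][uv[:,1],uv[:,0]][:,None]
E
python3 - <<'E'
from h import *
print(observe())
for n in('scene','top'):
    r=shot(n,n+'0'); print(n,{k:np.round(v,3).tolist() for k,v in r['m'].items()})
print(camera_model('wrist'))
E
```

```text
pics
{'t': 0.0, 'joint_pos': array([-1.42060215,  0.43522668,  0.02500641,  1.57411282, -0.01161126,
        1.13397087, -0.07510335]), 'joint_velocities': array([-6.80534567e-04, -6.66710338e-04, -1.85040404e-03,  6.92959757e-05,
       -1.09512962e-03, -2.97929874e-04,  1.09419939e-03]), 'joint_torque': array([-5.25757005e-04, -6.70466352e+01,  1.02484725e+00, -3.16205549e+01,
        1.55306031e-02,  1.25615898e-02,  4.73395872e-06]), 'eef_pos': array([156.26324579, 604.63010514, 230.5179634 ]), 'eef_rot': array([-3.14002714e+00,  1.46907143e-04,  2.88869016e+00]), 'contact_force': array([-0.04726333, -0.22787467,  0.81505344]), 'moment': array([ 0.0315077 , -0.00980759, -0.00101742]), 'grip_force': 0.0, 'width': 1.0000144539844895}
scene {'K': [[413.529, 0.0, 324.251], [0.0, 413.529, 196.357], [0.0, 0.0, 1.0]], 'world_to_cam': [[-0.21, 0.978, 0.016, 100.908], [-0.804, -0.182, 0.567, 334.464], [0.557, 0.106, 0.824, -1680.298], [0.0, 0.0, 0.0, 1.0]]}
top {'K': [[492.438, 0.0, 313.747], [0.0, 492.438, 200.549], [0.0, 0.0, 1.0]], 'world_to_cam': [[-0.003, -1.0, 0.002, 7.909], [0.992, -0.002, 0.126, -520.77], [-0.126, 0.002, 0.992, -1545.296], [0.0, 0.0, 0.0, 1.0]]}
{'K': array([[299.80764472,   0.        , 321.22457025],
       [  0.        , 299.80764472, 202.39095898],
       [  0.        ,   0.        ,   1.        ]]), 'hand_eye': array([[ 1.87038651e-03,  9.57174207e-01,  2.89506544e-01,
         7.43442128e+01],
       [ 9.99997379e-01, -1.40795775e-03, -1.80555765e-03,
        -1.07438657e-02],
       [-1.32062023e-03,  2.89509163e-01, -9.57174331e-01,
        -1.43332757e+02],
       [ 0.00000000e+00,  0.00000000e+00,  0.00000000e+00,
         1.00000000e+00]])}
```

View pics/top0.png

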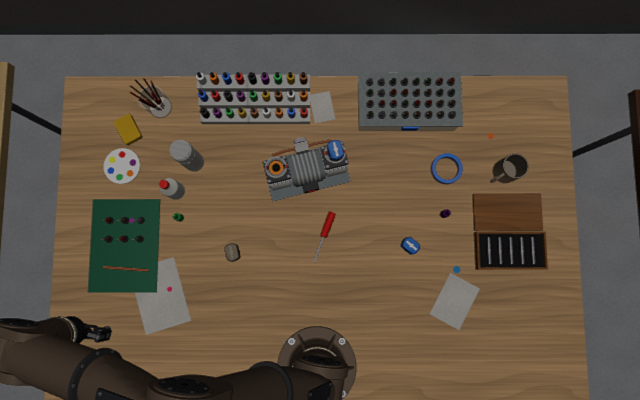

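View pics/scene0.png

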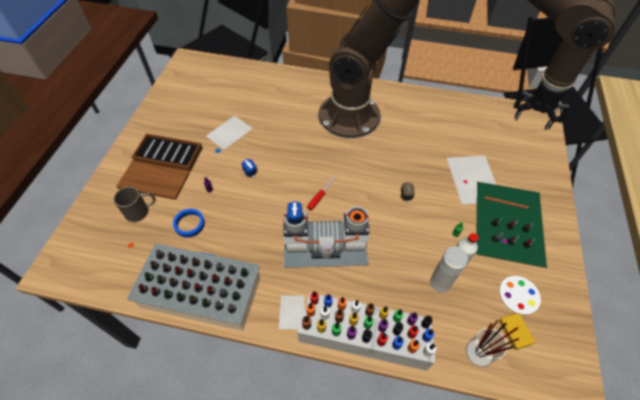

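The top view shows the open port (orange disc) at (277,168), which is the +y head. The fitted blue filter is at (336,150), the clean blue filter at (411,245) and the old one at (232,252). The screwdriver is at about (325,235).

Run:
```python
from h import *
t=load('top0'); s=load('scene0')
def blob(r,lo,hi,box):
    x0,y0,x1,y1=box
    m=np.zeros(r['im'].shape[:2],np.uint8); hsv=cv2.cvtColor(r['im'],cv2.COLOR_BGR2HSV)
    m[y0:y1,x0:x1]=cv2.inRange(hsv,lo,hi)[y0:y1,x0:x1]
    c=max(cv2.findContours(m,0,2)[0],key=cv2.contourArea); return cv2.minAreaRect(c),c
B=((100,120,50),(125,255,255)); O=((5,150,100),(18,255,255))
for n,r,b,c,z in(('filt',t,(395,230,430,262),B,53),('fitted',t,(320,135,352,167),B,239),('port',t,(262,155,290,182),O,195),
   ('filt s',s,(235,150,265,182),B,53),('fitted s',s,(280,195,310,228),B,239),('port s',s,(340,200,375,230),O,195)):
    a,_=blob(r,*c,b); print(n,np.round(a[0],1),np.round(a[1],1),a[2],onz(r,a[0],z).round(1), 'depth',dep(r,a[0]).round(1))
a=onz(t,[(325,212),(317,260)],5); print('driver',a.round(0)); print('old',onz(t,[232,250],50).round(0))
w=shot('wrist','w0')
cv2.imwrite('pics/c.png',np.hstack([cv2.resize(t['im'][225:265,390:430],(400,400),interpolation=2),cv2.resize(t['im'][135:195,260:350][:60],(400,400*60//90+0),interpolation=2).repeat(1,0) if 0 else cv2.resize(t['im'][140:180,260:300],(400,400),interpolation=2)]))
```

```text
filt [410.3 245. ] [17.3 12. ] 38.65980911254883 [[ 377.4 -295.3   53. ]] depth [[ 377.1 -293.5   61.9]]
fitted [335.2 149.3] [18.7 13.8] 75.96376037597656 [[640.1 -53.9 239. ]] depth [[639.4 -53.8 242.1]]
port [275.5 167. ] [12. 13.] 90.0 [[598.5 117.5 195. ]] depth [[598.  117.3 197.1]]
filt s [249.1 166.6] [14.2 11.1] 59.03623962402344 [[ 389.7 -290.1   53. ]] depth [[ 388.  -290.9   50.8]]
fitted s [294. 212.] [18. 14.] 90.0 [[649.6 -52.  239. ]] depth [[652.8 -51.  244.1]]
port s [357.  215.5] [11. 14.] 90.0 [[595.1 116.6 195. ]] depth [[597.4 116.7 198.7]]
driver [[487. -30.   5.]
 [332.  -3.   5.]]
old [[363. 263.  50.]]
```

View pics/c.png

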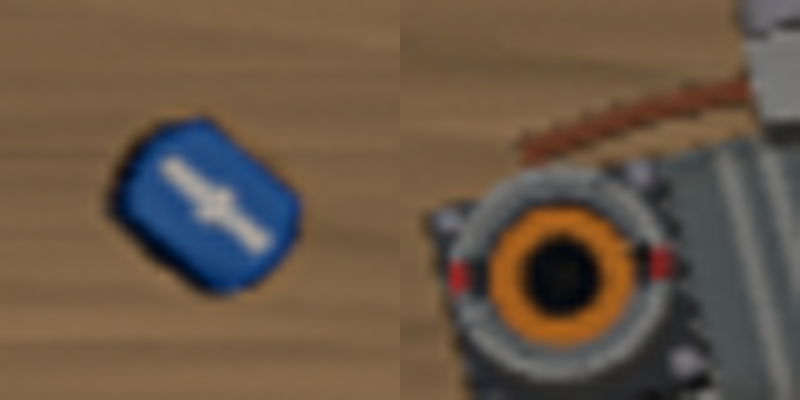

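```bash
cat > plan.py <<'E'
from h import *
def pose():
    s=observe(); T=Ro.from_euler('xyz',s['eef_rot']).as_matrix(); return np.array(s['eef_pos']),np.degrees(np.arctan2(T[1,0],T[0,0])),T,s
def plan(wps,step=40,ang=8,nd=0):
    p,y,_,_=pose(); rows=[]
    for X,Y,Z,W in wps:
        t=np.array([X,Y,Z]); n=max(1,int(np.ceil(max(np.linalg.norm(t-p)/step,abs(W-y)/ang))))
        for i in range(n):
            k=n-i; d=(t-p)/k; a=np.radians(y)
            L=np.round([np.cos(a)*d[0]+np.sin(a)*d[1], np.sin(a)*d[0]-np.cos(a)*d[1], -d[2], -(W-y)/k],nd)
            rows.append(L)
            p=p+np.array([np.cos(a)*L[0]+np.sin(a)*L[1], np.sin(a)*L[0]-np.cos(a)*L[1], -L[2]]); y-=L[3]
    print('end',p.round(1),round(y,1))
    for i in range(0,len(rows),5): print((np.concatenate(rows[i:i+5])+0.).tolist())
E
python3 - <<'E'
from plan import *
plan([(300,450,240,165.5),(430,200,240,120),(450,0,240,85),(378,-293,160,49)])
E
```

```text
end [ 377.6 -292.8  159.7] 48.5
[-30.0, -19.0, -2.0, 0.0, -30.0, -19.0, -1.0, 0.0, -29.0, -19.0, -2.0, 0.0, -30.0, -19.0, -1.0, 0.0, -29.0, -19.0, -2.0, 0.0]
[-30.0, -19.0, -1.0, 0.0, -24.0, -26.0, 0.0, 6.0, -26.0, -24.0, 0.0, 6.0, -28.0, -21.0, 0.0, 6.0, -30.0, -18.0, 0.0, 6.0]
[-32.0, -14.0, 0.0, 5.0, -33.0, -11.0, 0.0, 6.0, -35.0, -8.0, 0.0, 5.0, -35.0, -5.0, 0.0, 6.0, -31.0, -13.0, 0.0, 6.0]
[-32.0, -10.0, 0.0, 6.0, -33.0, -7.0, 0.0, 6.0, -33.0, -4.0, 0.0, 6.0, -33.0, 0.0, 0.0, 5.0, -33.0, 3.0, 0.0, 6.0]
[-37.0, -5.0, 10.0, 4.0, -38.0, -3.0, 10.0, 5.0, -38.0, 0.0, 10.0, 4.0, -38.0, 3.0, 10.0, 5.0, -37.0, 7.0, 10.0, 4.0]
[-37.0, 9.0, 10.0, 5.0, -35.0, 12.0, 10.0, 4.0, -35.0, 14.0, 10.0, 5.0]
```

send_rows(
  deltas=[-30,-19,-2,0,-30,-19,-1,0,-29,-19,-2,0,-30,-19,-1,0,-29,-19,-2,0],
  gripper=0,
)

```text
t: 0.65
eef_pos: [276.7, 474.7, 239.1]
eef_rot: [-3.141, 0.0, 2.889]
contact_force: [-0.6, 0.5, 0.2]
width: 1.0
grip_force: 0.0
```

send_rows(
  deltas=[-30,-19,-1,0,-24,-26,0,6,-26,-24,0,6,-28,-21,0,6,-30,-18,0,6],
)

```text
t: 1.15
eef_pos: [364.6, 323.4, 240.2]
eef_rot: [-3.141, -0.0, 2.465]
contact_force: [0.6, 0.1, -0.7]
width: 1.001
grip_force: 0.0
```

send_rows(
  deltas=[-32,-14,0,5,-33,-11,0,6,-35,-8,0,5,-35,-5,0,6,-31,-13,0,6],
)

```text
t: 1.65
eef_pos: [435.0, 165.3, 240.3]
eef_rot: [3.141, 0.0, 1.976]
contact_force: [-0.1, 0.4, -0.5]
width: 1.005
grip_force: 0.0
```

send_rows(
  deltas=[-32,-10,0,6,-33,-7,0,6,-33,-4,0,6,-33,0,0,5,-33,3,0,6],
)

```text
t: 2.15
eef_pos: [449.5, -0.4, 240.3]
eef_rot: [-3.142, -0.0, 1.471]
contact_force: [0.6, 0.2, 0.3]
width: 0.999
grip_force: 0.0
```

send_rows(
  deltas=[-37,-5,10,4,-38,-3,10,5,-38,0,10,4,-38,3,10,5,-37,7,10,4],
)

```text
t: 2.65
eef_pos: [404.3, -184.2, 190.0]
eef_rot: [3.141, -0.0, 1.088]
contact_force: [0.3, -0.1, -0.2]
width: 1.005
grip_force: 0.0
```

send_rows(
  deltas=[-37,9,10,5,-35,12,10,4,-35,14,10,5,0,0,0,0],
)

```text
t: 3.05
eef_pos: [375.1, -296.9, 159.7]
eef_rot: [3.141, 0.003, 0.837]
contact_force: [-0.8, -1.0, 0.0]
width: 0.998
grip_force: 0.0
```

Run:
```python
from plan import *
p,y,T,s=pose(); print(p.round(1),round(y,1),s['joint_pos'].round(2))
w=shot('wrist','w1'); hsv=cv2.cvtColor(w['im'],cv2.COLOR_BGR2HSV)
m=cv2.inRange(hsv,(100,120,50),(125,255,255))
c=max(cv2.findContours(m,0,2)[0],key=cv2.contourArea); a=cv2.minAreaRect(c); print(a,dep(w,a[0]))
```

```text
[ 375.1 -296.9  159.7] 48.0 [-0.07  0.34  0.81  2.06 -0.32  0.87  0.19]
((601.9999389648438, 109.49999237060547), (114.99998474121094, 73.99998474121094), 90.0) [[ 6.26103119e+02 -4.21095957e+02  5.61047002e-01]]
```

View pics/w1.png

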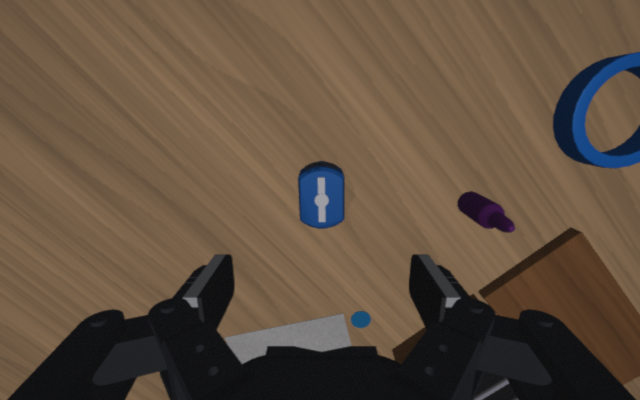

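The wrist view shows the blue filter with its rib centre at about (321,200). The rib runs almost exactly along tool x.

Run:
```python
from plan import *
w=load('w1'); hsv=cv2.cvtColor(w['im'],cv2.COLOR_BGR2HSV)
m=np.zeros((400,640),np.uint8); m[170:228,300:343]=cv2.inRange(hsv,(0,0,140),(180,70,255))[170:228,300:343]
c=max(cv2.findContours(m,0,2)[0],key=cv2.contourArea); x,y,bw,bh=cv2.boundingRect(c); print(x,y,bw,bh)
l=cv2.fitLine(c,2,0,.01,.01).ravel(); l=l*np.sign(l[1]); C=l[2:]
M=cv2.moments(m,True);C=np.array([M['m10']/M['m00'],M['m01']/M['m00']])
P=onz(w,[C,C-20*l[:2],C+20*l[:2]],53.5);d=P[1]-P[2]; F=P[0]; yaw=np.degrees(np.arctan2(d[1],d[0])); print(C,l,F,yaw,'dep',dep(w,C))
plan([(F[0],F[1],70,yaw)],30,8,1)
```

```text
315 178 14 44
[321.24324324 199.76216216] [4.1331392e-02 9.9914551e-01 3.2223077e+02 2.0242308e+02] [ 375.0117089  -296.33205345   53.5       ] 50.33876355375874 dep [[ 375.45868018 -295.83675652   55.75469857]]
end [ 375.  -296.3   70. ] 50.3
[-0.7, 0.1, 29.9, -0.7, -0.7, 0.2, 30.0, -0.7, -0.6, 0.1, 29.9, -0.7]
```

send_rows(
  deltas=[-0.4,0.2,30,-0.8,-0.3,0.2,30,-0.7,0,0,30,0,0,0,25,0,0,0,15,0],
)

```text
t: 3.6
eef_pos: [377.5, -291.2, 28.7]
eef_rot: [-3.139, -0.0, 0.876]
contact_force: [1.0, -0.0, -0.0]
width: 0.997
grip_force: 0.0
```

send_rows(
  deltas=[0,0,9,0,0,0,0,0],
)

```text
t: 3.8
eef_pos: [377.5, -292.1, 20.7]
eef_rot: [-3.14, -0.0, 0.874]
contact_force: [0.0, -0.1, 1.0]
width: 1.005
grip_force: 0.0
```

send_rows(
  deltas=[0,0,0,0,0,0,0,0,0,0,0,0,0,0,0,0,0,0,0,0],
  gripper=255,
)

```text
t: 4.3
eef_pos: [378.0, -293.3, 22.2]
eef_rot: [3.14, -0.001, 0.873]
contact_force: [-0.1, 1.8, 8.9]
width: 0.455
grip_force: 59.2
```

send_rows(
  deltas=[0,0,0,0,0,0,0,0,0,0,0,0,0,0,0,0,0,0,0,0],
)

```text
t: 4.8
eef_pos: [378.0, -293.3, 22.2]
eef_rot: [3.14, -0.001, 0.873]
contact_force: [-0.8, 0.6, 10.1]
width: 0.455
grip_force: 59.2
```

send_rows(
  deltas=[0,0,-20,0,0,0,-40,0,0,0,-40,0,0,0,-20,0,0,0,0,0],
)

```text
t: 5.3
eef_pos: [378.9, -294.1, 144.0]
eef_rot: [3.137, -0.002, 0.873]
contact_force: [-0.4, -0.9, -1.0]
width: 0.455
grip_force: 61.2
```

send_rows(
  deltas=[0,0,0,0,0,0,0,0,0,0,0,0],
)

```text
t: 5.6
eef_pos: [376.8, -292.8, 140.3]
eef_rot: [-3.14, 0.001, 0.873]
contact_force: [0.4, 0.3, -1.1]
width: 0.456
grip_force: 61.2
```

Run:
```python
from plan import *
p,y,T,s=pose(); print(p.round(1),round(y,1),s['grip_force'],s['width'])
w=shot('wrist','w2')
p,y,T,s=pose(); print(p.round(1),round(y,1))
plan([(390,-270,300,52),(450,-60,300,80),(520,80,300,94.5),(597,117,290,94.5)],40,8,1)
```

```text
[ 376.8 -292.8  140.3] 50.0 61.20535025373101 0.45550725459068275
[ 376.9 -292.9  140.4] 50.0
end [597. 117. 290.] 94.5
[5.2, -0.9, -31.9, -0.4, 5.2, -0.9, -31.9, -0.4, 5.2, -0.9, -31.9, -0.4, 5.2, -0.8, -32.0, -0.4, 5.2, -0.8, -31.9, -0.4]
[33.7, -13.7, 0.0, -4.7, 34.8, -10.8, 0.0, -4.7, 35.5, -8.0, 0.0, -4.7, 36.1, -5.0, 0.0, -4.6, 36.3, -2.1, 0.0, -4.7]
[36.4, 0.8, 0.0, -4.6, 37.5, 11.2, 0.0, -3.6, 36.7, 13.5, 0.0, -3.6, 35.8, 15.7, 0.0, -3.7, 34.8, 18.1, 0.0, -3.6]
[10.3, 26.5, 3.3, 0.0, 10.3, 26.6, 3.3, 0.0, 10.2, 26.5, 3.4, 0.0]
```

View pics/w2.png

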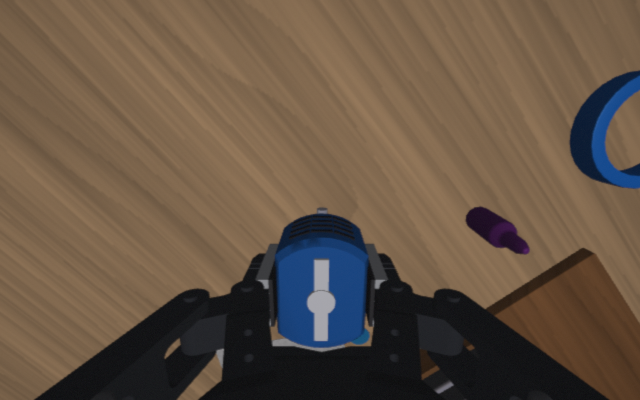

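The filter is held squarely, with the rib hub at (321,303) and one pin visible at (322,210).

Run:
```python
from plan import *
w=load('w2'); H=np.array(w['m']['hand_eye']); w['c2w']=H
hsv=cv2.cvtColor(w['im'],cv2.COLOR_BGR2HSV)
m=np.zeros((400,640),np.uint8); m[255:345,300:345]=cv2.inRange(hsv,(0,0,120),(180,70,255))[255:345,300:345]
M=cv2.moments(m,True);C=np.array([M['m10']/M['m00'],M['m01']/M['m00']]); print(C)
print(onz(w,[C,(321,303),(321.5,260),(321,341)],-31.5).round(2), 'dep',dep(w,[(321,303),(321,285),(321,335),(321,210)]).round(1))
```

```text
[320.74366401 299.73497466]
[[ -3.96  -0.55 -31.5 ]
 [ -5.6   -0.43 -31.5 ]
 [ 15.08  -0.26 -31.5 ]
 [-25.61  -0.4  -31.5 ]] dep [[ -4.3  -0.4 -33.4]
 [  3.8  -0.4 -32.2]
 [-21.1  -0.4 -33. ]
 [ 21.9  -0.6  13.6]]
```

send_rows(
  deltas=[5.2,-0.9,-32,-0.4,5.2,-0.9,-32,-0.4,5.2,-0.9,-32,-0.4,5.2,-0.8,-32,-0.4,5.2,-0.8,-32,-0.4],
)

```text
t: 6.15
eef_pos: [390.2, -270.1, 302.0]
eef_rot: [-3.141, 0.001, 0.907]
contact_force: [-0.3, 0.2, -1.8]
width: 0.454
grip_force: 61.1
```

send_rows(
  deltas=[33.7,-13.7,0,-4.7,34.8,-10.8,0,-4.7,35.5,-8,0,-4.7,36,-5,0,-4.6,36.3,-2,0,-4.7],
)

```text
t: 6.65
eef_pos: [440.5, -94.0, 300.8]
eef_rot: [-3.141, 0.0, 1.319]
contact_force: [0.8, 0.1, -0.7]
width: 0.453
grip_force: 61.3
```

send_rows(
  deltas=[36.4,0.8,0,-4.6,37.5,11.2,0,-3.6,36.7,13.5,0,-3.6,35.8,15.7,0,-3.7,34.8,18,0,-3.6],
)

```text
t: 7.15
eef_pos: [520.8, 81.0, 300.5]
eef_rot: [-3.14, 0.0, 1.652]
contact_force: [0.2, 0.1, -0.4]
width: 0.456
grip_force: 61.3
```

send_rows(
  deltas=[0,0,0,0,0,0,0,0,0,0,0,0,0,0,0,0],
)

```text
t: 7.55
eef_pos: [520.1, 78.3, 301.3]
eef_rot: [-3.141, 0.0, 1.647]
contact_force: [0.7, -0.1, -1.3]
width: 0.456
grip_force: 61.1
```

Run:
```python
from plan import *
p,y,T,s=pose(); print(p.round(1),round(y,1),s['joint_pos'].round(2))
w=shot('wrist','w3')
```

```text
[520.1  78.3 301.3] 94.4 [-0.69  0.23  0.55  1.74 -0.13  1.21 -0.03]
```

View pics/w3.png

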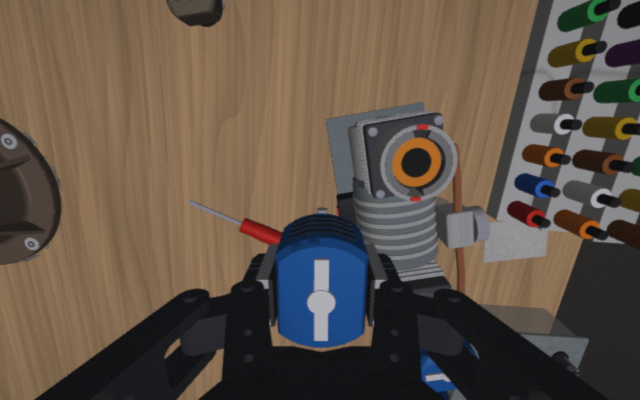

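The port is visible at about (419,162), with red slot marks at (423,127) and (415,199). The filter in hand has not moved.

```bash
cat > port.py <<'E'
from plan import *
def port(w,box):
    x0,y0,x1,y1=box; hsv=cv2.cvtColor(w['im'],cv2.COLOR_BGR2HSV)
    def mk(lo,hi):
        m=np.zeros((400,640),np.uint8); m[y0:y1,x0:x1]=cv2.inRange(hsv,lo,hi)[y0:y1,x0:x1]; return m
    o=cv2.findContours(mk((8,150,90),(22,255,255)),0,1)[0]; o=max(o,key=cv2.contourArea)
    P=onz(w,o[:,0],195)[:,:2].astype(np.float32); c=cv2.minEnclosingCircle(P); print('orange',np.round(c[0],1),round(c[1],1))
    r=mk((0,150,90),(4,255,255))|mk((172,120,90),(180,255,255)); n,_,st,ce=cv2.connectedComponentsWithStats(r)
    i=np.argsort(-st[1:,4])[:2]+1; Q=onz(w,ce[i],202); d=Q[0]-Q[1]
    print('red',ce[i].round(1).tolist(),st[i,4],Q.round(1).tolist(),'mid',Q.mean(0).round(1),np.linalg.norm(d[:2]).round(1),'yaw',np.degrees(np.arctan2(d[1],d[0])).round(1)%180)
    return Q.mean(0)
E
python3 - <<'E'
from port import *
port(load('w3'),(370,115,465,215))
E
```

```text
orange [596.2 118.1] 20.8
red [[422.4, 126.3], [415.0, 198.5]] [47 36] [[594.1, 147.5, 202.0], [598.2, 88.7, 202.0]] mid [596.1 118.1 202. ] 59.0 yaw 94.0
```

Run:
```python
from plan import *
plan([(596.2,123.1,262,94.3)],25,8,1)
```

```text
end [596.2 123.1 262. ] 94.3
[9.7, 19.8, 9.8, 0.0, 9.7, 19.8, 9.9, 0.0, 9.7, 19.8, 9.8, 0.0, 9.6, 19.8, 9.9, 0.1]
```

send_rows(
  deltas=[9.7,19.8,9.8,0,9.7,19.8,9.9,0,9.7,19.8,9.8,0,9.6,19.8,9.9,0.1],
)

```text
t: 8.0
eef_pos: [597.1, 124.2, 261.8]
eef_rot: [3.141, -0.0, 1.647]
contact_force: [0.3, 0.1, -0.9]
width: 0.455
grip_force: 61.2
```

send_rows(
  deltas=[0,0,0,0,0,0,0,0,0,0,0,0,0,0,0,0],
)

```text
t: 8.4
eef_pos: [596.1, 123.7, 262.7]
eef_rot: [3.141, -0.0, 1.647]
contact_force: [-0.3, -0.8, -0.7]
width: 0.46
grip_force: 61.0
```

Run:
```python
from port import *
p,y,T,s=pose(); print(p.round(1),round(y,1),s['contact_force'].round(1))
w=shot('wrist','w4'); a=shot('scene','s4')
cv2.imwrite('pics/c4.png',np.hstack([cv2.resize(w['im'][130:370,210:430],(440,480)),cv2.resize(a['im'][180:260,325:385],(360,480),interpolation=2)]))
```

```text
[596.1 123.7 262.7] 94.4 [-0.3 -0.8 -0.7]
```

View pics/c4.png

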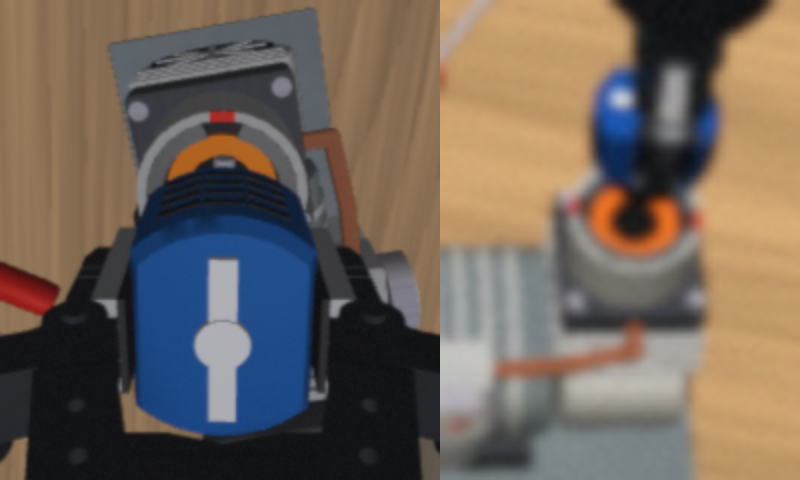

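The slot mark, pin and rib all line up at crop column ~222, so the lateral fit is good. Next I'll check the offset along tool x.

Run:
```python
from plan import *
w=load('w4'); p,y,T,s=pose()
inv=lambda P:(P-p)@T
hsv=cv2.cvtColor(w['im'],cv2.COLOR_BGR2HSV); m=np.zeros((400,640),np.uint8)
r=cv2.inRange(hsv,(0,150,90),(4,255,255))|cv2.inRange(hsv,(172,120,90),(180,255,255)); m[180:200,300:345]=r[180:200,300:345]
M=cv2.moments(m,True);C=[M['m10']/M['m00'],M['m01']/M['m00']]; print(C)
Q=onz(w,[C],202); print(Q,'port centre in tool',inv(Q)-[29.5,0,0])
# outer rim contour top & orange top edge
col=w['im'][130:225,321].astype(int); h=hsv[130:225,321]
for i in range(40,90,1):
    if 50<=i<=88: print(130+i,h[i].tolist(),end=' ')
print(); print('pin dep',inv(dep(w,[(321,210),(321,211),(321,212)])).round(1))
```

```text
[320.5, 188.0]
[[593.60306697 146.64727679 202.        ]] port centre in tool [[-6.8140116  -0.93101738 60.56876097]]
180 [0, 4, 68] 181 [165, 8, 68] 182 [0, 4, 68] 183 [165, 8, 68] 184 [0, 21, 73] 185 [0, 102, 105] 186 [1, 186, 162] 187 [1, 197, 167] 188 [1, 194, 167] 189 [1, 194, 167] 190 [1, 190, 153] 191 [178, 108, 71] 192 [130, 18, 43] 193 [120, 17, 44] 194 [135, 12, 42] 195 [175, 33, 47] 196 [12, 152, 77] 197 [14, 202, 130] 198 [14, 205, 172] 199 [14, 208, 175] 200 [14, 207, 176] 201 [14, 210, 176] 202 [14, 207, 176] 203 [14, 207, 176] 204 [14, 207, 176] 205 [14, 207, 175] 206 [14, 197, 167] 207 [13, 144, 119] 208 [3, 31, 74] 209 [128, 15, 70] 210 [129, 18, 97] 211 [125, 23, 136] 212 [122, 25, 133] 213 [112, 60, 97] 214 [110, 132, 62] 215 [107, 180, 51] 216 [109, 73, 28] 217 [113, 70, 33] 218 [108, 163, 50] 
pin dep [[22.  -0.5 13.4]
 [21.6 -0.5 12.9]
 [21.2 -0.5 12.3]]
```

send_rows(
  deltas=[-1.2,-0.4,0,0,0,0,12,0,0,0,12,0,0,0,8,0,0,0,0,0],
)

```text
t: 9.0
eef_pos: [595.0, 123.2, 227.9]
eef_rot: [-3.138, 0.001, 1.648]
contact_force: [0.0, 0.7, -1.0]
width: 0.455
grip_force: 61.1
```

send_rows(
  deltas=[0,0,4,0,0,0,3,0,0,0,3,0,0,0,2,0,0,0,0,0],
)

```text
t: 9.5
eef_pos: [596.0, 123.0, 217.7]
eef_rot: [-3.141, 0.0, 1.648]
contact_force: [0.1, -1.3, -1.1]
width: 0.452
grip_force: 61.1
```

send_rows(
  deltas=[0,0,2,0,0,0,2,0,0,0,0,0],
)

```text
t: 9.8
eef_pos: [596.2, 123.0, 214.2]
eef_rot: [3.141, -0.0, 1.648]
contact_force: [-0.4, -1.3, 2.5]
width: 0.453
grip_force: 61.6
```

send_rows(
  deltas=[0,0,2,0,0,0,2,0,0,0,0,0],
)

```text
t: 10.1
eef_pos: [596.2, 123.0, 210.4]
eef_rot: [3.141, -0.0, 1.647]
contact_force: [-2.3, -2.1, 6.2]
width: 0.459
grip_force: 62.0
```

send_rows(
  deltas=[0,0,2,0,0,0,1.5,0,0,0,0,0],
)

```text
t: 10.4
eef_pos: [596.2, 123.0, 207.3]
eef_rot: [3.141, -0.0, 1.648]
contact_force: [-3.6, -1.4, 9.0]
width: 0.458
grip_force: 62.5
```

send_rows(
  deltas=[0,0,1.5,0,0,0,1,0,0,0,0,0],
)

```text
t: 10.7
eef_pos: [596.3, 123.0, 207.1]
eef_rot: [3.14, -0.002, 1.647]
contact_force: [-11.4, -3.6, 31.3]
width: 0.451
grip_force: 65.2
```

send_rows(
  deltas=[0,-0.4,-0.7,0,0,0,0,0],
)

```text
t: 10.9
eef_pos: [596.2, 123.0, 207.2]
eef_rot: [3.139, -0.001, 1.647]
contact_force: [-8.5, -2.0, 22.9]
width: 0.457
grip_force: 64.1
```

send_rows(
  deltas=[0,0.35,0,4,0,0.35,0,4,0,0.35,0,4,0,0,0,0],
)

```text
t: 11.3
eef_pos: [597.8, 122.6, 207.2]
eef_rot: [3.139, -0.001, 1.435]
contact_force: [-7.0, -3.6, 22.2]
width: 0.454
grip_force: 64.1
```

send_rows(
  deltas=[0,0.35,0,4,-0.1,0.35,0,4,0,0.35,0,4,-0.1,0.35,0,4,0,0.35,0,4],
)

```text
t: 11.8
eef_pos: [599.1, 122.2, 207.2]
eef_rot: [3.14, -0.002, 1.086]
contact_force: [-6.8, -2.6, 23.0]
width: 0.455
grip_force: 63.9
```

Run:
```python
from plan import *
p,y,T,s=pose(); print(p.round(1),y.round(1),s['contact_force'].round(1),s['moment'].round(2), (p+T@[-5,-.4,0]).round(1))
w=shot('wrist','w5'); w['c2w']=np.array(w['m']['hand_eye'])
hsv=cv2.cvtColor(w['im'],cv2.COLOR_BGR2HSV)
m=np.zeros((400,640),np.uint8); m[255:345,300:345]=cv2.inRange(hsv,(0,0,120),(180,70,255))[255:345,300:345]
c=max(cv2.findContours(m,0,2)[0],key=cv2.contourArea); print(cv2.boundingRect(c),cv2.minAreaRect(c))
```

```text
[599.1 122.2 207.2] 62.2 [-6.8 -2.6 23. ] [-0.56  2.03  0.22] [596.5 117.9 207.2]
(307, 260, 29, 81) ((321.0, 300.0), (80.0, 28.0), 90.0)
```

The rib is still upright in the wrist image, so the filter is turning with the tool.

send_rows(
  deltas=[0,0.35,0,4,-0.1,0.35,0,4,0,0.35,0,4,-0.1,0.35,0,4,0,0.35,0,4],
)

```text
t: 12.35
eef_pos: [600.2, 121.3, 207.2]
eef_rot: [-3.142, -0.003, 0.738]
contact_force: [-8.6, -2.2, 23.5]
width: 0.452
grip_force: 64.0
```

send_rows(
  deltas=[0,0.35,0,4,-0.1,0.35,0,4,0,0.35,0,4,-0.1,0.35,0,4,0,0.35,0,4],
)

```text
t: 12.85
eef_pos: [601.0, 120.2, 207.2]
eef_rot: [-3.14, -0.002, 0.389]
contact_force: [-8.5, -0.8, 24.8]
width: 0.452
grip_force: 64.1
```

send_rows(
  deltas=[0,0.35,0,4,0,0.3,0,3,0,0,0,0,0,0,0,0],
)

```text
t: 13.25
eef_pos: [601.2, 119.6, 207.2]
eef_rot: [-3.14, -0.002, 0.269]
contact_force: [-9.6, 0.4, 25.3]
width: 0.454
grip_force: 64.5
```

Run:
```python
from plan import *
p,y,T,s=pose(); print(p.round(1),y.round(1),s['contact_force'].round(1),s['moment'].round(2), (p+T@[-5,-.4,0]).round(1))
w=shot('wrist','w6')
hsv=cv2.cvtColor(w['im'],cv2.COLOR_BGR2HSV)
m=np.zeros((400,640),np.uint8); m[255:345,300:345]=cv2.inRange(hsv,(0,0,120),(180,70,255))[255:345,300:345]
c=max(cv2.findContours(m,0,2)[0],key=cv2.contourArea); print(cv2.boundingRect(c),cv2.minAreaRect(c))
```

```text
[601.2 119.6 207.2] 15.4 [-9.6  0.4 25.3] [ 0.26  2.27 -0.15] [596.3 118.7 207.2]
(307, 260, 29, 81) ((321.0, 300.0), (80.0, 28.0), 90.0)
```

send_rows(
  deltas=[0,0.1,0,1.5,0,0.1,0,1,0,0,0,0,0,0,0,0],
)

```text
t: 13.7
eef_pos: [601.4, 119.3, 207.2]
eef_rot: [-3.14, -0.002, 0.226]
contact_force: [-7.9, -0.4, 24.7]
width: 0.456
grip_force: 64.3
```

Run:
```python
from plan import *
p,y,T,s=pose(); print(p.round(1),y.round(1),s['contact_force'].round(1),s['moment'].round(2),(p+T@[-5,-.4,0]).round(1),s['grip_force'])
```

```text
[601.4 119.3 207.2] 13.0 [-7.9 -0.4 24.7] [0.08 2.16 0.3 ] [596.4 118.6 207.1] 64.29047249257565
```

```bash
python3 -c "
from plant import finish_job
print(finish_job())"
```

```text
the job is handed in; nothing more can be done
None
```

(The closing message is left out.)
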